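Shut the dust box's feed guard and hold its lid half open

ROBOT

A 6-joint arm with a two-finger parallel gripper is mounted at the origin on the work surface. World frame = base frame: x ahead of the robot, y to its left, z up, the work surface at z = 0. Lengths are in mm, angles in rad, forces in N, time in s.
With the tool pointing down it reaches from about 325 to 775 mm from the base axis. Payload 9.3 kg.
Tool frame: the origin (TCP) lies midway between the tips of the shut fingers; the grasp point (between the pads) lies 19 mm behind it; z points along the fingers, x is the direction in which the jaws open and shut, and the axes are right-handed (so a half turn about z gives the same grasp; the last joint's range is limited). The gripper opens to 85 mm and grips with 20 to 120 N. Pads are 22 mm wide; open, the fingers measure 114 mm over their backs; the gripper's body (76 mm by 85 mm) begins 54 mm behind the grasp point. The pads swing forward as they close: fully open they stand 13 mm farther back than shut.
Start: joints at [1.125, 0.259, 0.021, 1.334, 0, 1.418], TCP at [158.75, 526.588, 192.079] pointing down, gripper open.
Joint ranges: [-3.04, 3.04], [-0.91, 1.82], [-1.04, 1.36], [-1.92, 1.95], [-1.52, 1.45], [-3.14, 3.14]. Speed limits (rad/s): [2.22, 2.22, 2.79, 3.14, 3.14, 3.14].

INTERFACE

Orientations are given as a 3x3 rotation matrix whose columns are the frame's x, y, z axes.
In Python, from rig import env, hand, solver, sensors, cams gives the robot as it stands. The module is installed in compiled form; this text tells all that it offers. Calls block until the motion is done:
- env.move_pose(position, orientation): joint-space move of the TCP to a pose.
- env.line_to(position, max_speed=150, rot=None, f_stop=None): straight line of the TCP; rot=None keeps the orientation; max_speed is the mean speed in mm/s. With f_stop (N) it stops when the force on the tool has changed by that much, and returns True; else False.
- env.move_joints(angles): joint-space move.
- hand.gripper_open() and hand.gripper_close(f_grip=None): open the fingers fully, or close them until they stop; f_grip is the grip in N (None keeps the last).
- env.pause(seconds).
- solver.inverse_kinematics(position, orientation): joint angles nearest the present ones, or None.
- sensors.read_state(): the state.
- cams.snapshot(name): name is "scene" or "top"; returns the picture (384x512x3 uint8, blue, green, red); there is no depth.
- cams.camera_info(name): a dict with "intrinsics" (3x3 intrinsics, pixels), "distortion" ([k1, k2, p1, p2, k3] as OpenCV has them; the pictures are not rectified), "view" (4x4, takes a point from world to camera coordinates). Camera axes: x right, y up, looking along -z (the intrinsics and any distortion apply to the point x, -y, -z); pixel columns grow to the right and rows downward; lengths in mm; the calibration is good to about 2 mm. A picture is of the moment at which its call begins. camera_info takes no time and is no camera call.
A pose or a line that the arm cannot do raises env.PlanningError and nothing moves.
- env.sign_off(): hands the job in, once; it reports no verdict.
The state is a dict: "time_s": time; "joint_positions": joint angles; "dq": joint speeds; "tau": joint torques, N m; "tool_pos": TCP position; "eef_rot": TCP orientation; "force": force on the tool from outside, world axes, zero at the start; "torque": the same for the moment, N m; "finger_gap": finger opening in mm.
Only numpy, scipy, OpenCV 4.12 (cv2) and the standard library are available. Lean on these libraries where they do the work, as an engineer would, in place of code of your own. Each camera call takes 0.05 s, during which the arm holds its last target. There are 200 camera calls.

TASK

Slide the metal guard on top of the dust box fully shut over its feed opening while the lid is still down, so that the extractor keeps its draught. Then lift the clear lid by its bar handle and hold it open at 45 degrees so that I can reach in for the copper dish: it falls shut if you let go, so finish while still holding it there, quite still. Leave the guard shut and the tools around the box where they lie.

Things in the scene. Friction and masses are not known exactly. Their poses are not given: they have to be found in the camera images.
- dust_box: Grey sheet-metal dust box fixed to the bench, 260 (x) x 420 (y) x 120 mm high. Origin: centre of its underside. x points from its front (robot side) to its back, y to its left, z up; turned by up to 0.25 rad. Top left: the clear lid (box y -33 to 203 mm), a copper dish under it. Top right: a deck with the feed opening and the metal guard in a track along box x, 125 mm right of the box's middle.
- lid (a joint): Opening angle of the lid in rad: 0 shut and level, grows as its front edge rises, stop at 1.3; 45 degrees is 0.785. Clear panel in an aluminium frame, 230 mm from hinge to front edge, 235 mm wide, 8 mm thick, 0.4 to 0.8 kg. The hinge is free: at every angle the lid falls shut unless held. Lifting takes 2 to 5 N at the bar.
- lid_handle (a point): Middle of the lid's bar handle: round steel bar 12 mm thick, 110 mm long, along box y (parallel to the hinge), on two end legs in the lid's plane. Shut, its axis is 125 mm above the bench, 45 mm in front of the box's front wall, nothing beneath: pinch it from above, one finger in front, one behind. It moves with the lid, 280 mm from the hinge axis, and can turn between the fingers.
- lid_hinge (a point): Point on the lid's hinge axis, at the middle of the lid's width, near the back of the box, 125 mm above the bench. The axis runs along the box's y axis; the front edge goes up and then back towards +x of the box.
- guard (a joint): How far the guard is slid open, in m: 0 fully shut (slid to the front end of its track, towards the robot, covering the feed opening), 0.09 fully open (slid to the back). It stays where it is left; sliding takes about 2 to 3 N.
- guard_grip (a point): Point on the guard's black grip: an upright block 36 (along the track) x 16 (across) x 42 mm tall on the flat metal guard plate (125 x 108 x 4 mm). The point is on its centre line, 16 mm below its top, 26 mm above the plate's upper face, 150 mm above the bench. Pinch it from above across its 16 mm (fingers along box y) and move it along box x.
- hammer: Hammer, 280 mm long, lying on the bench to the right of the box; leave alone. Origin under its middle.
- mallet: Wooden mallet, about 290 mm long, head 60 mm in diameter, lying across the bench between robot and box on the right; leave alone. Origin under its middle.
- pliers: Pliers with red grips, 170 mm long, lying in front on the left; leave alone. Origin under the joint.
- bowl: White bowl, 130 mm across, 50 mm high, full of steel punches that stand out to 85 mm above the bench, left of the box; leave alone. Origin: centre of its underside.

How it is judged:
By the outcome, as a careful person would: the job done as asked, in the order asked, and still so for the second after the job is handed in, while the arm keeps its last pose, push and grip.
It also fails if it takes over 50 s, if anything falls off the work surface, if the arm or the gripper's body presses on something with over 40 N, if the wrist force passes 120 N, or if a joint passes its speed limit or range.

## Working session

There is one attempt and no reset: what is moved stays moved. The work goes in short steps, each a Python script; the robot and the scene stay as the last script left them, time stands still between calls to the robot, and variables do not carry over. Pictures are saved under pics/ and viewed, about 8 in all and at most 12, crops included, and the job is handed in when it is done.

```bash
mkdir -p pics; cat > h.py <<'E'
import numpy as np, cv2
from rig import env, hand, solver, sensors, cams
def ray(name,uv):
    c=cams.camera_info(name); K=np.array(c["intrinsics"],float); D=np.array(c["distortion"],float); V=np.array(c["view"],float)
    n=cv2.undistortPoints(np.array(uv,float).reshape(-1,1,2),K,D).reshape(-1,2)
    d=np.c_[n[:,0],-n[:,1],-np.ones(len(n))]@V[:3,:3]
    return -V[:3,:3].T@V[:3,3], d
def onplane(name,uv,z):
    o,d=ray(name,uv); return o+d*((z-o[2])/d[:,2])[:,None]
def proj(name,P):
    c=cams.camera_info(name); K=np.array(c["intrinsics"],float); D=np.array(c["distortion"],float); V=np.array(c["view"],float)
    p=np.atleast_2d(P)@V[:3,:3].T+V[:3,3]; p=p*[1,-1,-1]
    return cv2.projectPoints(p,np.zeros(3),np.zeros(3),K,D)[0].reshape(-1,2)
def tri(u1,u2,a="scene",b="top"):
    o1,d1=ray(a,[u1]);o2,d2=ray(b,[u2]);d1=d1[0];d2=d2[0]
    s=np.linalg.lstsq(np.c_[d1,-d2],o2-o1,rcond=None)[0]
    p,q=o1+s[0]*d1,o2+s[1]*d2; return (p+q)/2,np.linalg.norm(p-q)
E
python3 - <<'E'
from h import *
for n in("scene","top"):
    im=cams.snapshot(n); cv2.imwrite(f"pics/{n}0.png",im); cv2.imwrite(f"pics/{n}0b.png",cv2.resize(im,(800,600),interpolation=cv2.INTER_CUBIC))
    c=cams.camera_info(n); print(n,ray(n,[[256,192]]))
print(sensors.read_state())
E
```

```text
scene (array([1155.91241479, -504.90381212,  947.15547426]), array([[-0.52830077,  0.45269596, -0.71838123]]))
top (array([ 483.41609594,   20.35607514, 1405.06043361]), array([[ 0.06735576,  0.01712157, -0.99763966]]))
{'time_s': 0.1, 'joint_positions': array([ 1.12539248e+00,  2.59113063e-01,  2.08724137e-02,  1.33370632e+00,
       -6.87656186e-06,  1.41820579e+00]), 'dq': array([ 0.00025998,  0.00054609,  0.00073289,  0.00086451,  0.00214385,
       -0.00028988]), 'tau': array([ 5.88586234e-03, -5.56695449e+01,  3.45068693e+01,  1.16858110e-02,
       -1.26786053e-04,  1.13856700e-05]), 'tool_pos': array([158.63322632, 526.32866841, 191.55273821]), 'eef_rot': array([[ 2.88646638e-01,  9.57435574e-01, -4.89514611e-04],
       [ 9.57435023e-01, -2.88647004e-01, -1.04133997e-03],
       [-1.13831285e-03, -1.68099153e-04, -9.99999338e-01]]), 'force': array([-0.18518095,  0.13950226,  0.78754636]), 'torque': array([-0.01994968,  0.01067353, -0.02394386]), 'finger_gap': 85.79133400648541}
```

View pics/top0b.png

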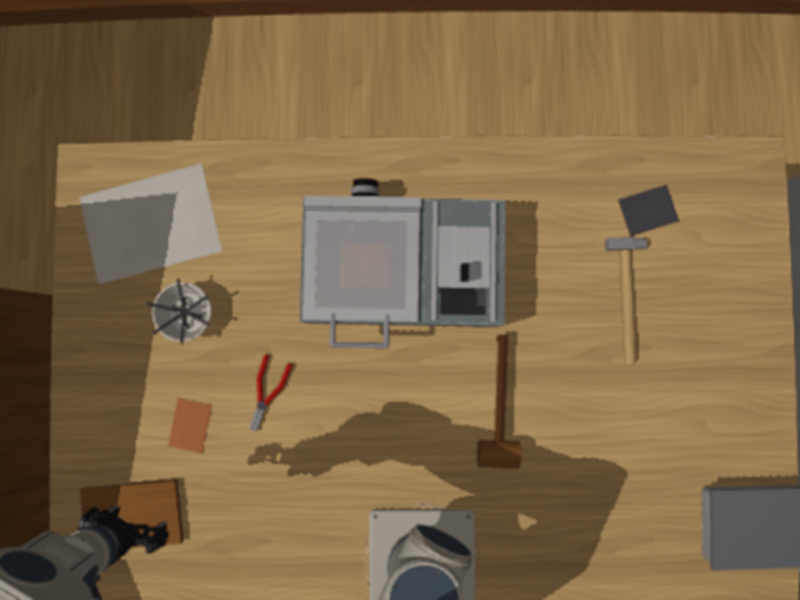

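View pics/scene0b.png

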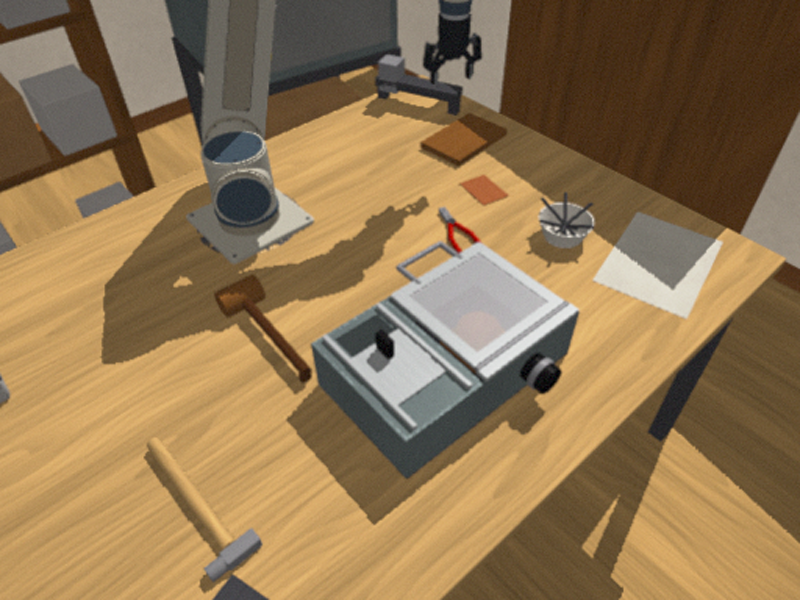

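Top view (800 px wide): the bar runs (331,346) to (388,347), the black grip sits at about (465,272), and the box corners are near (302,323) and (505,325). The guard is part open. In the scene view the grip is at about (384,344) and the bar at about (420,258). Next I'll crop in for precise pixels.

```bash
python3 - <<'E'
from h import *
a=cv2.imread("pics/top0.png")[110:230,186:330]; cv2.imwrite("pics/c1.png",cv2.resize(a,None,fx=5,fy=5,interpolation=cv2.INTER_NEAREST))
b=cv2.imread("pics/scene0.png")[145:300,195:375]; cv2.imwrite("pics/c2.png",cv2.resize(b,None,fx=4,fy=4,interpolation=cv2.INTER_NEAREST)[:600])
s=lambda *p:np.array(p)/1.5625
for n,p,z in(("barL",s(331,346),125),("barR",s(388,347),125),("grip",s(465,272),166),("FL",s(301,323),129),("FRlid",s(420,324),129),("BR lid",s(422,208),129)):
    print(n,onplane("top",[p],z).round(1))
E
```

```text
barL [[476.8 183.8 125. ]]
barR [[474.1  67.3 125. ]]
grip [[621.8 -87.5 166. ]]
FL [[524.  244.7 129. ]]
FRlid [[520.4   1.9 129. ]]
BR lid [[758.9  -4.1 129. ]]
```

View pics/c1.png

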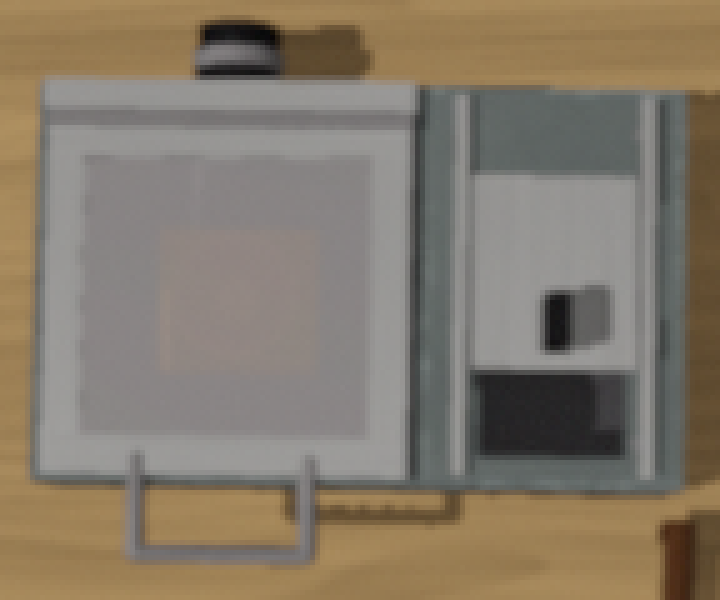

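View pics/c2.png

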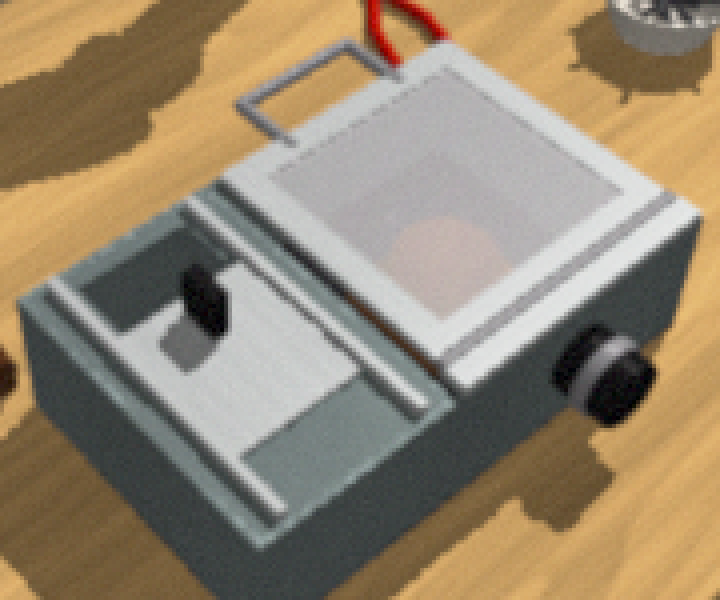

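The top crop shows the bar axis at crop y≈554 (x 130–312), the grip blob at (557,320), the plate at y 173–370 and the rails at x≈460 and 648. The scene crop shows the bar corners at (242,104) and (349,44), and the grip centred near (205,300).

```bash
python3 - <<'E'
from h import *
T=lambda *p:np.array([186+(p[0]+.5)/5-.5,110+(p[1]+.5)/5-.5])
S=lambda *p:np.array([195+(p[0]+.5)/4-.5,145+(p[1]+.5)/4-.5])
print("barL",tri(S(349,44),T(131,554)),onplane("top",[T(131,554)],125))
print("barR",tri(S(242,104),T(309,555)),onplane("top",[T(309,555)],125))
def blob(f,x0,x1,y0,y1,thr):
    g=cv2.imread(f).max(2); m=np.zeros_like(g); m[y0:y1,x0:x1]=(g[y0:y1,x0:x1]<thr)
    n,l,st,c=cv2.connectedComponentsWithStats(m); k=1+st[1:,4].argmax(); print(f,st[k]); return c[k]
tb=blob("pics/top0.png",290,306,164,183,60); sb=blob("pics/scene0.png",236,256,208,232,45)
print(tb,sb,"grip",tri(sb,tb))
def yaw(a,b,z,n="top"):
    p=onplane("top",[a,b],z); d=p[0]-p[1]; return np.arctan2(d[1],d[0]),p.round(1).tolist()
print(yaw(T(462,96),T(457,474),128)); print(yaw(T(648,96),T(648,474),128)); print("lid R",yaw(T(417,115),T(409,478),129))
print("lid L",yaw(T(44,85),T(36,478),129)); print("right wall",yaw(T(688,92),T(684,490),120))
print("plate x",onplane("top",[T(553,173),T(553,370)],124)); print("wall front",onplane("top",[T(36,483),T(684,492)],120))
E
```

```text
barL (array([480.53777417, 185.12173765, 119.73427931]), np.float64(1.4525088229248238)) [[480.07731448 183.89460542 125.        ]]
barR (array([479.53828724,  71.18577177, 124.15460208]), np.float64(2.313462462496908)) [[478.81363168  70.25307437 125.        ]]
pics/top0.png [295 169   5  11  53]
pics/scene0.png [240 211  12  18 137]
[297. 174.] [245.38686131 219.5620438 ] grip (array([624.12911201, -87.68956798, 145.4119006 ]), np.float64(0.6243105091612363))
(np.float64(-0.02270910709668178), [[773.0, -29.8, 128.0], [529.7, -24.2, 128.0]])
(np.float64(-0.015738850946810146), [[772.0, -149.4, 128.0], [528.8, -145.6, 128.0]])
lid R (np.float64(-0.029928595225427766), [[760.6, -0.7, 129.0], [527.3, 6.3, 129.0]])
lid L (np.float64(-0.016105676547946483), [[783.0, 240.1, 129.0], [528.8, 244.2, 129.0]])
right wall (np.float64(-0.026915891316384607), [[776.3, -176.4, 120.0], [518.7, -169.5, 120.0]])
plate x [[723.13030978 -87.95522806 124.        ]
 [595.89520392 -86.33812931 124.        ]]
wall front [[ 525.93764049  245.80963345  120.        ]
 [ 517.42763488 -169.47253475  120.        ]]
```

```bash
cat >> h.py <<'E'
yaw=-0.019
bx=np.array([np.cos(yaw),np.sin(yaw),0]); by=np.array([-np.sin(yaw),np.cos(yaw),0]); ez=np.array([0,0,1.])
def frame(x,z): return np.c_[x,np.cross(z,x),z]
R_g=frame(by,-ez)                      # jaws across the guard grip
def R_l(t): return frame(np.cos(t)*bx+np.sin(t)*ez, np.sin(t)*bx-np.cos(t)*ez)  # jaws along box x, rear finger raised by t
E
python3 - <<'E'
from h import *
G=np.array([624,-87.8,150.]); H=np.array([479.5,126.5,125.])
for s in(1,-1):
    F=np.diag([s,s,1])
    print(solver.inverse_kinematics(G-19*ez,R_g@F))
    for t,p in((.35,H),(.35,H+[0,0,80]),(.2,H+[22,0,107]),(0,H+[82,0,198])):
        R=R_l(t)@F; print(s,t,solver.inverse_kinematics(p+19*R[:,2],R))
E
```

```text
[-0.27284726  0.41685954  0.10190738  1.25584416  0.         -0.25384726]
1 0.35 [ 1.18826209e-01  1.65201482e-03 -5.84056437e-01  6.38145835e-01
 -4.71282642e-02  1.70036266e+00]
1 0.35 [ 0.11882621 -0.05712473 -0.42221436  0.85876466 -0.04712826  1.70036266]
1 0.2 [ 0.09917406  0.06168773 -0.18989785  1.12056911 -0.0234251   1.686636  ]
1 0 [0.07582776 0.30177954 0.36351849 1.63253527 0.         1.66562409]
[-0.27284726  0.41685954  0.10190738  1.25584416  0.          2.88774539]
-1 0.35 [ 0.11882621  0.00165201 -0.58405644  0.63814584 -0.04712826 -1.44122999]
-1 0.35 [ 0.11882621 -0.05712473 -0.42221436  0.85876466 -0.04712826 -1.44122999]
-1 0.2 [ 0.09917406  0.06168773 -0.18989785  1.12056911 -0.0234251  -1.45495665]
-1 0 [ 0.07582776  0.30177954  0.36351849  1.63253527  0.         -1.47596857]
```

```bash
python3 - <<'E'
from h import *
G=np.array([624,-87.8,131.])
p=sensors.read_state()["tool_pos"]
env.line_to(p+[0,0,100])
env.move_pose(G+[0,0,110],R_g)
print(env.line_to(G+[0,0,20],150,f_stop=15))
print(env.line_to(G,60,f_stop=15))
hand.gripper_close(40)
s=sensors.read_state(); print(s["finger_gap"],s["force"],s["tool_pos"])
cv2.imwrite("pics/g1.png",cv2.resize(cams.snapshot("scene")[110:300,180:400],None,fx=3,fy=3))
print(env.line_to(G-80*bx,40,f_stop=14))
s=sensors.read_state(); print(s["finger_gap"],s["force"],s["tool_pos"],s["time_s"])
cv2.imwrite("pics/g2.png",cv2.resize(cams.snapshot("scene")[110:300,180:400],None,fx=3,fy=3))
E
```

```text
False
False
-0.14516594221521625 [-0.51641529  0.89141049 -0.01189326] [624.01107327 -87.80024325 131.0089366 ]
False
0.47171374411332756 [ 0.3000403  -0.49306446 -0.28509889] [544.13185234 -86.29993521 130.94755139] 7.8417
```

View pics/g2.png

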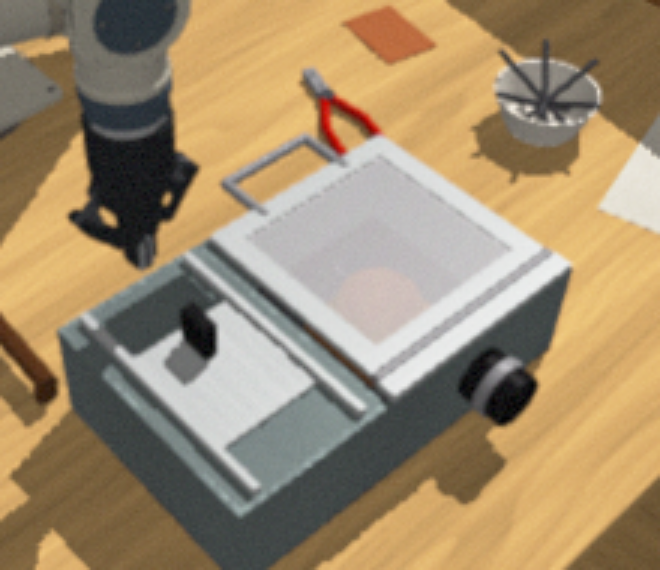

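```bash
python3 - <<'E'
from h import *
p=proj("scene",[[544.1,-86.3,131],[624,-87.8,131],[624,-87.8,145]]); print(p,(p-[180,110])*3)
b=cams.snapshot("top")[110:230,186:330]; cv2.imwrite("pics/c3.png",cv2.resize(b,None,fx=5,fy=5))
E
```

```text
[[227.50478247 206.2825928 ]
 [245.61332859 223.01445391]
 [245.44610736 219.64927217]] [[142.51434742 288.8477784 ]
 [196.83998578 339.04336172]
 [196.33832209 328.9478165 ]]
```

View pics/g1.png

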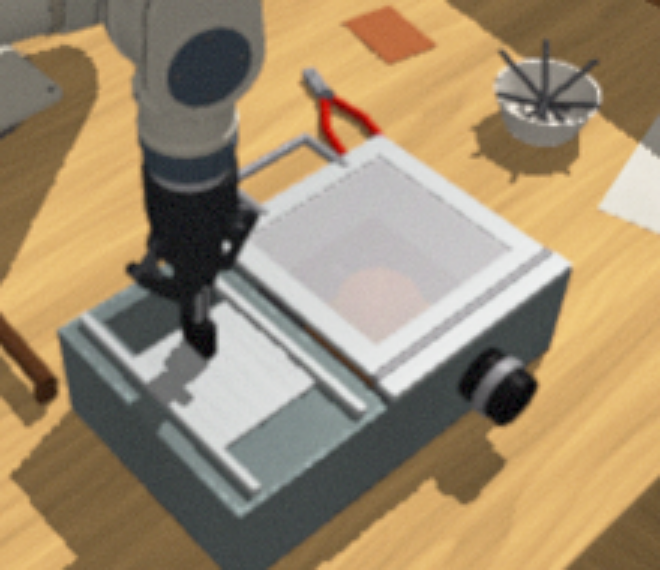

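View pics/c3.png

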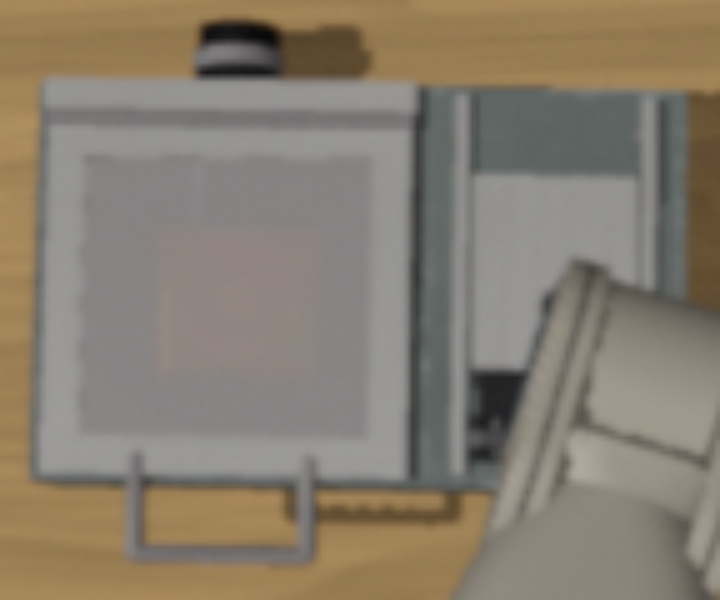

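The gripper closed on nothing. In g2 the shut tips appear at (140,262), where calibration puts the reported TCP at (142,289). So the real tips look about 37 mm higher than reported. I'll test that by touching the guard plate, whose upper face should be at z=124.

```bash
python3 - <<'E'
from h import *
p=sensors.read_state()["tool_pos"]
env.line_to([p[0],p[1],215])
P=np.array([680,-89,215.])
env.line_to(P)
env.line_to(P-[0,0,60])
hit=env.line_to([P[0],P[1],82],30,f_stop=4)
s=sensors.read_state(); print(hit,s["tool_pos"],s["force"],s["finger_gap"],s["time_s"])
c=(proj("scene",s["tool_pos"])[0]-[180,110])*3; print(c,(proj("scene",[680,-89,124])-[180,110])*3)
cv2.imwrite("pics/g3.png",cv2.resize(cams.snapshot("scene")[110:300,180:400],None,fx=3,fy=3))
E
```

```text
True [680.21101331 -89.02784065  85.43226163] [0.14998952 0.45257767 4.53357334] -0.0547212251532194 12.3417
[237.94656992 408.18283178] [[237.51745215 381.69690705]]
```

View pics/g3.png

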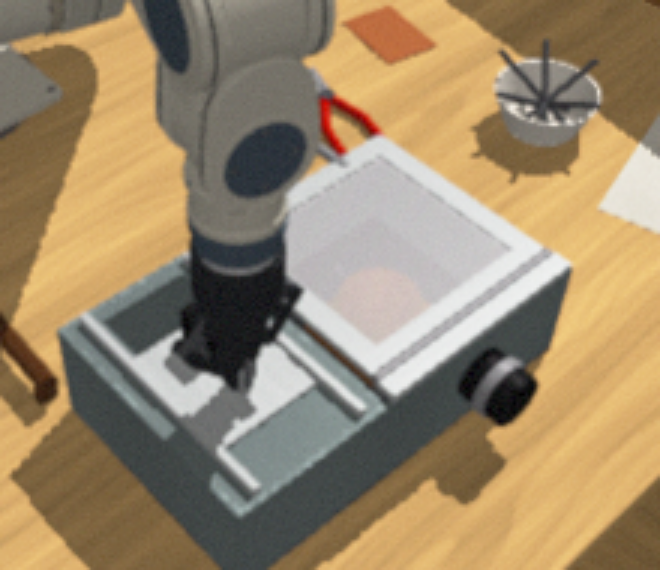

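The touch came at a reported TCP z of 85.4 where the plate is at 124. The tips are therefore really about 38.6 mm short of the reported TCP, as the picture suggested. x and y agree (tip at (237,388)). I'll redo the guard grasp with this correction.

```bash
echo 'OFF=38.6' >> h.py; python3 - <<'E'
from h import *
p=sensors.read_state()["tool_pos"]
env.line_to([p[0],p[1],160]); 
G=np.array([624,-87.8,131-OFF])
env.line_to([G[0],G[1],160]); hand.gripper_open()
print(env.line_to(G,80,f_stop=12))
hand.gripper_close(50)
s=sensors.read_state(); print(s["finger_gap"],s["force"],s["tool_pos"],s["time_s"])
if 12<s["finger_gap"]<20:
    print(env.line_to(G-85*bx,40,f_stop=14))
    s=sensors.read_state(); print(s["finger_gap"],s["force"],s["tool_pos"],s["time_s"])
E
```

```text
False
15.068911050733513 [0.10243461 5.68883075 1.76704375] [624.08775056 -86.94664241  92.65303916] 15.9833
True
15.296867616640753 [3.40516914 1.33665301 0.75814405] [559.71592845 -85.28492078  92.6563694 ] 17.475
```

```bash
python3 - <<'E'
from h import *
p=sensors.read_state()["tool_pos"]
print(env.line_to(p-12*bx,30,f_stop=25))
s=sensors.read_state(); print(s["force"],s["tool_pos"]-p)
hand.gripper_open(); p=s["tool_pos"]
env.line_to([p[0],p[1],190]); 
H=np.array([479.5,126.5,125.]); t=.35; R=R_l(t)
env.move_pose(H+[0,0,110]+(19-OFF)*R[:,2],R)
s=sensors.read_state(); print(s["time_s"],s["tool_pos"],s["eef_rot"].round(2).tolist())
a=cams.snapshot("scene"); b=cams.snapshot("top"); cv2.imwrite("pics/s4.png",a); cv2.imwrite("pics/t4.png",b)
A=cv2.resize(a[60:250,170:370],None,fx=2,fy=2,interpolation=cv2.INTER_CUBIC); B=cv2.resize(b[110:300,170:370],None,fx=2,fy=2,interpolation=cv2.INTER_CUBIC)
cv2.imwrite("pics/m4.png",np.hstack([A,B]))
# expected: open tip midpoint & grasp point, tool-axis hypothesis vs world-z hypothesis
g=H+[0,0,110]; tp=s["tool_pos"]
for n,q in (("tool",tp+OFF*R[:,2]*1-0*ez),("TCPrep",tp)): pass
for n,v in (("tool",-OFF*R[:,2]),("world",OFF*ez)):
    for k in(-1,1):
        q=tp+v-13*R[:,2]+k*50*R[:,0]; print(n,k,q.round(0),((proj("scene",q)-[170,60])*2).round(0),((proj("top",q)-[170,110])*2+[400,0]).round(0))
E
```

```text
True
[3.0882987  0.89745336 3.12608624] [ 0.23337853  0.035896   -0.0492799 ]
20.925 [472.92135691 126.4666353  253.09618913] [[0.94, -0.02, 0.34], [-0.02, -1.0, -0.01], [0.34, 0.0, -0.94]]
tool -1 [408. 128. 284.] [[165.  99.]] [[509. 273.]]
tool 1 [502. 126. 319.] [[208. 108.]] [[508. 205.]]
world -1 [422. 127. 287.] [[171. 102.]] [[509. 263.]]
world 1 [515. 126. 321.] [[215. 111.]] [[508. 195.]]
```

View pics/m4.png

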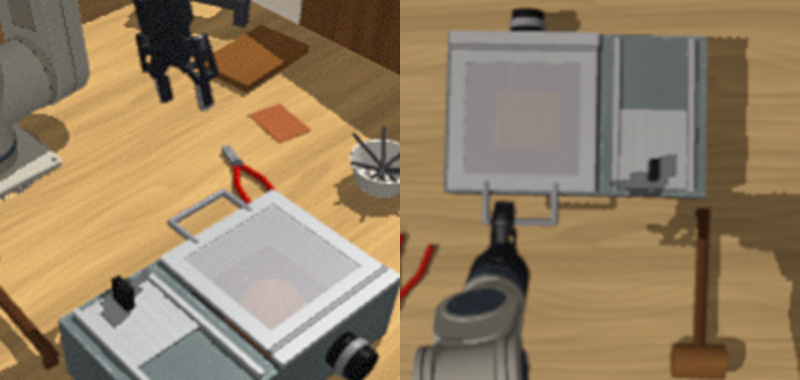

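The guard now covers the opening, and a 25 N push moved it no further. The raised rear finger tip at scene (207,108) and top (503,203) matches a shortfall along the tool axis, so the grasp offset is (19+38.6) mm along tool z. My last move used the wrong sign, which only left the hand safely high. Now the handle.

```bash
python3 - <<'E'
from h import *
H=np.array([479.5,126.5,125.]); R=R_l(.35); P=H+(19+OFF)*R[:,2]
env.line_to(P+[0,0,60],150)
print(env.line_to(P,70,f_stop=8))
s=sensors.read_state(); print(s["tool_pos"]-P,s["force"])
hand.gripper_close(60)
s=sensors.read_state(); print(s["finger_gap"],s["force"],s["tool_pos"]-P,s["time_s"])
E
```

```text
False
[0.3571174  0.04641491 0.44727895] [-0.26671193 -0.21445933  0.06168506]
9.763415499178942 [ 0.40028013 -0.40052091  2.89686043] [ 0.4900973  -0.00131982  0.39784771] 23.7
```

```bash
python3 - <<'E'
from h import *
H=np.array([479.5,126.5,125.]); hinge=H+280*bx
def pose(a):
    R=R_l(.35*(1-a/.785)); B=hinge+280*(-np.cos(a)*bx+np.sin(a)*ez); return B+(19+OFF)*R[:,2],R
for a in np.linspace(0,.785,9)[1:4]:
    p,R=pose(a); hit=env.line_to(p,60,rot=R,f_stop=25); s=sensors.read_state(); print(round(a,3),hit,s["finger_gap"],s["force"].round(1),s["time_s"])
    if hit: break
a=cams.snapshot("scene"); b=cams.snapshot("top")
cv2.imwrite("pics/m5.png",np.hstack([cv2.resize(x,None,fx=2,fy=2,interpolation=cv2.INTER_CUBIC) for x in(a[60:250,170:370],b[110:300,170:370])]))
E
```

```text
0.098 False 10.003681599726084 [ 7.1  1.3 -4.3] 24.2917
0.196 False 10.24581811341954 [ 5.3  0.1 -4.6] 24.8833
0.294 False 9.645912211478649 [ 5.  -0.3 -6. ] 25.475
```

View pics/m5.png

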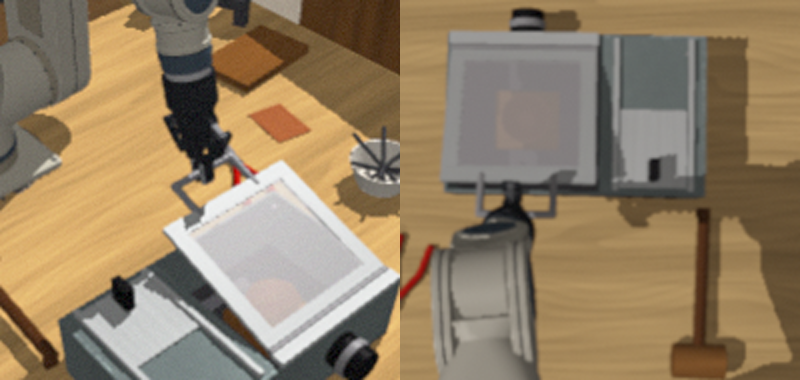

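The lid is rising in the gripper (bar held at about (210,160) in the scene half) and the guard is still shut. I'll carry on to 45°.

```bash
python3 - <<'E'
from h import *
H=np.array([479.5,126.5,125.]); hinge=H+280*bx
def pose(a):
    R=R_l(.35*(1-a/.785)); B=hinge+280*(-np.cos(a)*bx+np.sin(a)*ez); return B+(19+OFF)*R[:,2],R
for a in np.linspace(0,.785,9)[4:]:
    p,R=pose(a); hit=env.line_to(p,60,rot=R,f_stop=25); s=sensors.read_state(); print(round(a,3),hit,s["finger_gap"],s["force"].round(1),s["time_s"])
    if hit: break
env.pause(.5); s=sensors.read_state(); print(s["tool_pos"]-p,s["force"],np.abs(s["dq"]).max())
a=cams.snapshot("scene"); cv2.imwrite("pics/s6.png",a); b=cams.snapshot("top"); cv2.imwrite("pics/t6.png",b)
cv2.imwrite("pics/m6.png",np.hstack([cv2.resize(x,None,fx=4,fy=4,interpolation=cv2.INTER_CUBIC) for x in(a[60:200,220:320],b[130:270,190:290])]))
for ang in(.735,.785,.835):
  for r in (280,230):
    for y in (-52,52) if r==280 else (-117,117):
      q=hinge+r*(-np.cos(ang)*bx+np.sin(ang)*ez)+y*by
      print(ang,r,y,((proj("scene",q)-[220,60])*4).round(0)[0],((proj("top",q)-[190,130])*4+[400,0]).round(0)[0])
E
```

```text
0.392 False 9.902368924007188 [-1.  -1.7 -3.1] 26.1667
0.491 False 9.740019967736526 [-3.3 -2.  -2.9] 26.75
0.589 False 9.828335950346073 [-8.1 -3.6  1.3] 27.3333
0.687 False 9.584175992219299 [-9.2 -3.2  4.2] 27.9167
0.785 False 9.922904341205397 [-9.7 -5.2  6.8] 28.5
[-0.84573275 -0.39854095  1.28252233] [-9.65003959 -4.10612364  6.24618156] 0.002025805521554912
0.735 280 -52 [208. 286.] [614. 258.]
0.735 280 52 [320. 225.] [462. 256.]
0.735 230 -117 [171. 395.] [710. 209.]
0.735 230 117 [419. 253.] [378. 205.]
0.785 280 -52 [218. 280.] [614. 243.]
0.785 280 52 [331. 219.] [460. 241.]
0.785 230 -117 [179. 391.] [710. 197.]
0.785 230 117 [429. 248.] [376. 193.]
0.835 280 -52 [229. 275.] [613. 226.]
0.835 280 52 [343. 214.] [458. 225.]
0.835 230 -117 [187. 388.] [710. 184.]
0.835 230 117 [439. 244.] [374. 180.]
```

View pics/m6.png

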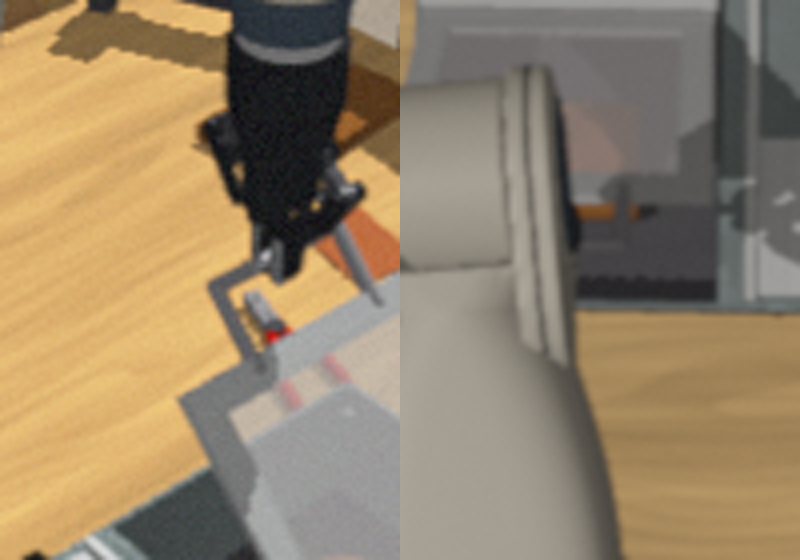

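```bash
python3 - <<'E'
from h import *
S=lambda x,y:np.array([220+(x+.5)/4-.5,60+(y+.5)/4-.5]); T=lambda x,y:np.array([190+(x-400+.5)/4-.5,130+(y+.5)/4-.5])
p,e=tri(S(216,285),T(624,248)); h=np.array([479.5,126.5,125])+280*bx
d=p-h; print("bar R end",p,e,"angle",np.arctan2(d[2],-d@bx),"r",np.hypot(d[2],d@bx),"y",d@by)
s=sensors.read_state(); B=s["tool_pos"]-(19+OFF)*s["eef_rot"][:,2]; d=B-h; print("proprio",B,np.arctan2(d[2],-d@bx),np.hypot(d[2],d@bx))
E
```

```text
bar R end [559.00425296  68.41786904 321.45299333] 3.6915969586852557 angle 0.7779370460626209 r 279.9227963661784 y -56.56115753455891
proprio [560.5902475  124.61225261 324.22436968] 0.7862417577507009 281.50842683086825
```

Vision gives 0.778 rad (radius 279.9 mm against the nominal 280), the joint readings give 0.786, and the arm is still. I'm handing in.

```bash
python3 -c "
from h import *
env.pause(.3); s=sensors.read_state(); print(abs(s['dq']).max(),s['finger_gap'],s['time_s']); env.sign_off()"
```

```text
0.0018954427839839665 9.875523490009668 29.4
the job is handed in; nothing more can be done
```

The guard was slid shut first, with the lid down. The lid was then lifted by its bar, and the arm is holding it still at about 45°. I handed in at 29.4 s.

- **Guard:** it moved 64 mm to its front stop. A second push, set to stop at 25 N, moved it no further, and later pictures show the opening covered.
- **Lid:** the joint readings give 0.786 rad. The two cameras give 0.778 rad, with the bar 279.9 mm from the hinge against the nominal 280. The joints were still, at about 0.002 rad/s.
- **Tools:** the mallet, pliers and bowl look undisturbed in the pictures I viewed. I did not check the hammer after the first pictures, but nothing moved near it.

Some checks failed or disagreed:

- **First guard grasp missed:** a touch on the guard plate showed the real fingertips are about 38.6 mm short of the reported tool point along the tool. I corrected for this from then on.
- **Wrong sign on one move:** my first approach over the handle left the hand high. I caught and fixed it before descending.
- **Finger gap on the 12 mm bar:** it reads only 9.9 mm, but stayed steady throughout the lift.
- **Force at the hold:** the wrist reads about 12 N, with an upward part that the lid's weight does not explain. It is probably a small mismatch of the lifting arc.
- **Last two-camera fix:** the two sight lines to the bar's end miss each other by 3.7 mm.

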